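# Stop check, then hold the rover up for its wheel test

## Task

Get the little four-wheeled rover ready for its wheel test: first check the emergency stop by pushing its red mushroom head fully down and letting it spring up again, then reset it by twisting the head clockwise to its end stop and leaving it there. After that take the rover by its orange handle, gently lift it straight up until its wheels hang about 10 cm above the wooden dock, and finish while holding it there, level and still, over the dock. Leave the other things on the bench alone.

Things in the scene. Friction and masses are not known exactly. Their poses are not given: they have to be found in the camera images.
- stop_head (a point): centre of the emergency stop's red mushroom head: a round disc 40 mm across, 20 mm tall (top 10 mm above this point), vertical axis, on a 22 mm black stem. 16 mm are free under the head down to a collar (52 mm across, 6 mm high) on the fixed yellow box (90 x 90 mm, 50 mm tall). Pinch the head across its rim to twist it.
- stop (a joint): how far the mushroom head is pushed down, m: 0 up, 0.006 fully down. A spring pushes it back up; it starts to move at about 1.5 N and is fully down at 5 N. It does not latch.
- stop_turn (a joint): how far the head is twisted, rad: grows clockwise seen from above, starts near 0, end stop at 1.05. Light friction (about 0.04 N m), no spring: it stays where it is left.
- dock: fixed plywood parking dock, 250 (x) x 210 (y) mm, 12 mm thick, lying on the bench; origin at the centre of its underside, so its top lies 12 mm above the origin. Four low blue ribs (8 mm high) across it chock the rover's wheels from front and back.
- rover_handle (a point): centre of the rover's orange handle bar: level, 122 mm long along x, 18 mm wide (y), 18 mm tall, a post at each end (102 mm between them), 35 mm free below it. 130 mm above the wheels' bottoms, 142 mm above the dock's origin while parked. The rover balances about the bar's middle: pinch there from above, closing along y. z: the rover's up.
- rover: four-wheeled teaching rover, loose, one rigid piece (the wheels do not turn), 0.4 to 0.8 kg, about 210 mm long (x), 172 mm wide over its black wheels (y), 139 mm tall to the top of the handle; origin at the height of the wheels' bottoms, under the middle of the handle. It stands on the dock, its length along the dock's x.
- can: closed steel can with a red label, 90 mm across, 110 mm tall: a bystander, leave it alone; origin at the centre of its underside
- wood_block: wooden block 60 x 90 x 35 mm: a bystander, leave it alone; origin at the centre of its underside
- meter: yellow multimeter lying face up, 85 x 75 x 35 mm: a bystander, leave it alone; origin at the centre of its underside
- tape: roll of white tape lying flat, 90 mm across, 24 mm tall: a bystander, leave it alone; origin at the centre of its underside
- screwdriver: screwdriver, 200 mm long, lying on the bench between the stop box and the dock: a bystander, leave it alone
Things that resemble listed ones, but are neither listed nor needed, are in the scene too. Of the things shaped like the part that bears stop_head, the yellow one is meant.

How it is judged:
On the way, in this order (a step that is already met when the one before it is completed fails the run):
1. the mushroom head is pushed fully down (value of joint stop above 0.0045 m), for 0.05 s.
2. the head is up again and twisted clockwise to its stop (value of joint stop_turn above 0.8 rad and value of joint stop below 0.0025 m), for 0.1 s.
3. the rover hangs level from the gripper, clear of the dock (z of rover_handle in the frame of dock between 0.202 and 0.292 m and angle between rover_handle's own z axis and vertical below 0.12 rad and horizontal distance between rover_handle and dock below 0.06 m and contact force between rover and the fingers above 1 N and contact force between rover and dock below 0.1 N), for 0.3 s.
At the end, for the whole second after the job is handed in: The fingers hold the rover still and level (within 0.12 rad), its handle within 60 mm of the dock's centre seen from above and 60 to 150 mm higher above the dock than when parked, nothing of it touching the dock; the stop's head is up (within 2.5 mm) and twisted at least 0.8 rad clockwise (all of step 2 and all of step 3 and linear speed of rover below 0.03 m/s and angular speed of rover below 0.15 rad/s); the arm keeps its last pose, push and grip.
It fails at once if the rover is tipped by more than 0.4 rad (angle between rover_handle's own z axis and vertical above 0.4 rad).
It fails at once if the rover is jerked or dropped (faster than 0.6 m/s) (linear speed of rover above 0.6 m/s).
It fails at once if a bystander is moved by more than 30 mm (distance of any of can, wood_block, meter, tape, screwdriver from where it was at the start of the episode above 0.03 m).
It also fails if it takes over 64 s, if anything falls off the work surface, if the arm or the gripper's body presses on something with over 40 N, if the wrist force passes 120 N, or if a joint passes its speed limit or range.

## Robot

A 6-joint arm with a two-finger parallel gripper is mounted at the origin on the work surface. World frame = base frame: x ahead of the robot, y to its left, z up, the work surface at z = 0. Lengths are in m, angles in rad, forces in N, time in s.
With the tool pointing down it reaches from about 0.275 to 0.825 m from the base axis. Payload 5.2 kg.
Tool frame: the origin (TCP) lies at the very end of the fingers, on their centre line; the grasp point (between the pads) lies 19 mm behind it; x points along the fingers, y is the direction in which the jaws open and shut, and the axes are right-handed (so a half turn about x gives the same grasp; the last joint's range is limited). The gripper opens to 93 mm and grips with 3 to 60 N. Pads are 15 mm wide; open, the fingers measure 128 mm over their backs; the gripper's body (75 mm by 188 mm) begins 65 mm behind the grasp point.
Start: joints at [1.075, 0.259, 1.535, -0, 1.348, -0.203], TCP at [0.159, 0.527, 0.219] pointing down, gripper open.
Joint ranges: [-3.14, 3.14], [-0.91, 2.08], [0.19, 2.58], [-1.22, 4.36], [0.22, 2.71], [-3.12, 3.12]. Speed limits (rad/s): [2.57, 2.57, 3.14, 3.14, 3.14, 3.14].

## Interface

Orientations are given as a rotation vector (axis times angle).
In Python, from workcell import env gives the robot as it stands. Calls block until the motion is done:
- env.move_ptp(position, orientation): joint-space move of the TCP to a pose.
- env.move_linear(position, rot=None, velocity=0.15, threshold=None): straight line of the TCP; rot=None keeps the orientation; velocity is the mean speed in m/s. With threshold (N) it stops when the force on the tool has changed by that much, and returns True; else False.
- env.set_joints(angles): joint-space move.
- env.gripper_open() and env.clamp(): open the fingers fully, or close them until they stop; the grip force is fixed at half the most.
- env.sleep(seconds).
- env.ik(position, orientation): joint angles nearest the present ones, or None.
- env.observe(): the state.
- env.camera(name): name is "scene" or "top" or "wrist"; returns a dict with "img" (384x512x3 uint8, red, green, blue), "K" (3x3 intrinsics, pixels), "k1" (the pictures are not rectified: a ray, as slopes to the right and down, at radius r is drawn at 1 + k1 r^2 times it, then the intrinsics apply), "xyz" and "orientation" of the camera in the world. Camera axes: x right, y down, z forward; pixel columns grow to the right and rows downward; lengths in m; the calibration is good to about 2 mm. A picture is of the moment at which its call begins. There is no depth.
A pose or a line that the arm cannot do raises env.MotionError and nothing moves.
- env.close_job(): hands the job in, once; it reports no verdict.
The state is a dict: "t": time; "qpos": joint angles; "qvel": joint speeds; "effort": joint torques, N m; "eef_pos": TCP position; "tcp_rot": TCP orientation; "ft_force": force on the tool from outside, world axes, zero at the start; "torque": the same for the moment, N m; "grip_width": finger opening in m.
Only numpy, scipy, OpenCV 4.12 (cv2) and the standard library are available. Lean on these libraries where they do the work, as an engineer would, in place of code of your own. Each camera call takes 0.05 s, during which the arm holds its last target.

## Working session

There is one attempt and no reset: what is moved stays moved. The work goes in short steps, each a Python script; the robot and the scene stay as the last script left them, time stands still between calls to the robot, and variables do not carry over. Pictures are saved under pics/ and viewed, and the job is handed in when it is done.

```bash
mkdir -p pics; ls
python3 - <<'E'
from workcell import env
import cv2
for n in("top","scene"):
    c=env.camera(n); cv2.imwrite(f"pics/{n}0.png",c["img"][:,:,::-1]); print(n,c["K"],c["k1"],c["xyz"],c["orientation"])
o=env.observe(); print(o)
E
```

```text
pics
top [[441.59566513   0.         255.65284938]
 [  0.         441.59566513 188.25472477]
 [  0.           0.           1.        ]] -0.1321374440112559 [ 0.34957793 -0.07108381  1.2403274 ] [-2.06410358  2.14992409 -0.23414584]
scene [[383.04419633   0.         261.18222507]
 [  0.         383.04419633 189.63425596]
 [  0.           0.           1.        ]] -0.09749083352057414 [1.09449221 0.35646732 1.09935077] [-1.20335973 -2.53234813  0.75118844]
{'t': 0.1, 'qpos': array([ 1.07519816e+00,  2.59290855e-01,  1.53594475e+00,  3.40965864e-07,
        1.34803158e+00, -2.02827092e-01]), 'qvel': array([ 0.00174587, -0.0003118 , -0.00271992,  0.00134882, -0.00113372,
        0.00068347]), 'effort': array([ 2.62752103e-03, -4.38218451e+01, -2.84640241e+01,  7.19983969e-02,
        3.62676673e-02, -4.72532793e-05]), 'eef_pos': array([0.15848717, 0.52615843, 0.2179013 ]), 'tcp_rot': array([ 0.22857212,  1.55912748, -0.23105096]), 'ft_force': array([ 0.15594638, -0.26026221,  0.3756776 ]), 'torque': array([-0.01633291,  0.00530635,  0.05478586]), 'grip_width': 0.09318898765893649}
```

View pics/top0.png

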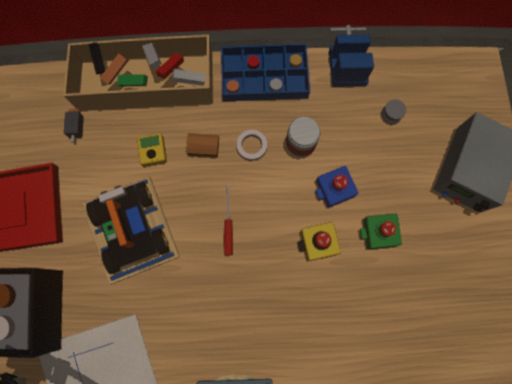

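View pics/scene0.png

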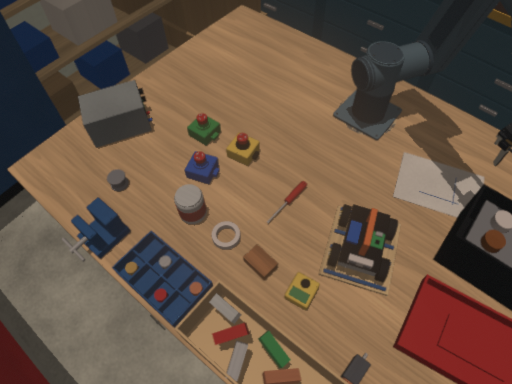

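Candidates for the stop in the top image are blue (340,183), yellow (322,240) and green (388,230). The yellow one fits the description. There is one rover, on the dock at (130,228), with its orange handle at (117,223). I'll confirm both in enlarged crops.

```bash
cat > h.py <<'E'
import numpy as np, cv2
from scipy.spatial.transform import Rotation as R
def ray(c,uv):
    K=np.array(c["K"]); d=np.array([c["k1"],0,0,0,0.])
    p=None
    xd=np.array([(uv[0]-K[0,2])/K[0,0],(uv[1]-K[1,2])/K[1,1]])
    p=cv2.undistortPoints(np.array([[uv]],float),K,d)[0,0]
    v=R.from_rotvec(c["orientation"]).apply([p[0],p[1],1]); return np.array(c["xyz"]),v/np.linalg.norm(v)
def at_z(c,uv,z):
    o,v=ray(c,uv); return o+v*(z-o[2])/v[2]
def tri(c1,u1,c2,u2):
    o1,v1=ray(c1,u1);o2,v2=ray(c2,u2)
    s=np.linalg.lstsq(np.c_[v1,-v2],o2-o1,rcond=None)[0]
    a,b=o1+s[0]*v1,o2+s[1]*v2; return (a+b)/2,np.linalg.norm(a-b)
def proj(c,P):
    r=R.from_rotvec(c["orientation"]).inv(); 
    q=r.apply(np.atleast_2d(P)-np.array(c["xyz"]))
    return cv2.projectPoints(q,np.zeros(3),np.zeros(3),np.array(c["K"]),np.array([c["k1"],0,0,0,0.]))[0][:,0]
E
python3 - <<'E'
import cv2,numpy as np
t=cv2.imread("pics/top0.png");s=cv2.imread("pics/scene0.png")
f=lambda i,x,y:cv2.resize(i[y:y+60,x:x+80],(400,300),interpolation=cv2.INTER_CUBIC)
g=lambda i,x,y:cv2.resize(i[y:y+105,x:x+140],(400,300),interpolation=cv2.INTER_CUBIC)
cv2.imwrite("pics/crop0.png",np.vstack([np.hstack([f(t,290,205),f(s,205,120)]),np.hstack([g(t,65,175),g(s,295,195)])]))
E
```

```text
(no output)
```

View pics/crop0.png

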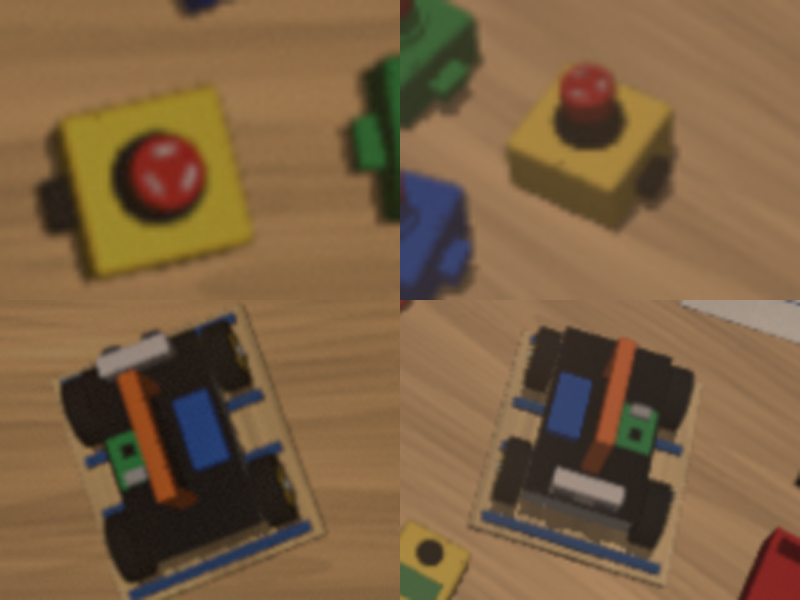

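Both crops confirm it: the head of the yellow box is at top (323.4,239.4) / scene (242.5,135.5). The orange handle runs from top (110,201) to (123,244). Next I'll measure them and check the heights.

Run:
```python
from workcell import env
from h import *
t=env.camera("top"); s=env.camera("scene")
def mask(c,lo,hi,box):
    hsv=cv2.cvtColor(c["img"],cv2.COLOR_RGB2HSV); m=cv2.inRange(hsv,lo,hi)
    k=np.zeros_like(m); x0,y0,x1,y1=box; k[y0:y1,x0:x1]=m[y0:y1,x0:x1]; 
    n,l,st,ce=cv2.connectedComponentsWithStats(k); i=1+np.argmax(st[1:,4]); return (l==i).astype(np.uint8),st[i],ce[i]
np.set_printoptions(precision=4,suppress=True)
c2=s
hd=cv2.cvtColor(t["img"],cv2.COLOR_RGB2HSV)[[239,220,225],[323,115,118]];print(hd)
m,st,ce=mask(t,(0,150,70),(6,255,255),(305,225,340,255)); m2,st2,ce2=mask(s,(0,150,70),(6,255,255),(225,125,260,155))
print("head",st,ce,st2,ce2, at_z(t,ce,.092), at_z(t,ce,.088),tri(t,ce,s,ce2), at_z(s,(242.5,135.5),.092))
m,st,ce=mask(t,(4,140,120),(16,255,255),(95,190,140,260)); r=cv2.minAreaRect(cv2.findContours(m,0,1)[0][0]);print("handle",st,ce,r, at_z(t,ce,.151))
m2,st2,ce2=mask(s,(4,140,120),(16,255,255),(340,195,400,270)); r2=cv2.minAreaRect(cv2.findContours(m2,0,1)[0][0]);print(st2,ce2,r2, at_z(s,ce2,.151),tri(t,ce,s,ce2))
for c,rr in((t,r),(s,r2)):
    b=cv2.boxPoints(rr); print(np.array([at_z(c,q,.151) for q in b])[:,:2])
cv2.imwrite("pics/m.png",np.hstack([cv2.resize(m[190:260,95:140]*255,(360,560)),cv2.resize(m2[195:270,340:400]*255,(440,550))[:550]] ) if 0 else cv2.resize(m[190:260,95:140]*255,(360,560)))
```

```text
[[  3 203 132]
 [ 11 208 152]
 [ 12 212 149]]
head [316 232  14  15 133] [322.2932 239.3985] [238 133   9  10  58] [241.7414 137.8793] [ 0.4605 -0.248   0.092 ] [ 0.4609 -0.2486  0.088 ] (array([ 0.4627, -0.2514,  0.0802]), np.float64(0.003736548978708272)) [ 0.4609 -0.2511  0.092 ]
handle [107 200  19  45 290] [115.8552 222.1828] ((115.65000915527344, 221.95001220703125), (45.853023529052734, 6.324554920196533), 71.56504821777344) [0.5179 0.2763 0.151 ]
[364 208  14  38 232] [370.4009 226.4655] ((370.3919677734375, 226.4754638671875), (6.11674165725708, 37.631263732910156), 12.804265975952148) [0.5248 0.2791 0.151 ] (array([0.5194, 0.2787, 0.1424]), np.float64(0.0007480769094426408))
[[0.5729 0.3051]
 [0.5775 0.2895]
 [0.4653 0.2496]
 [0.4608 0.2649]]
[[0.5841 0.2916]
 [0.4691 0.2502]
 [0.4621 0.266 ]
 [0.5773 0.3066]]
```

Stop head is about (0.461, -0.249) and handle about (0.520, 0.278, 0.142) with yaw 0.342. The triangulated heights, 0.080 and 0.142, match the expected 0.082 and 0.142. I'll hover over the stop and refine with the wrist camera.

```bash
cat >> h.py <<'E'
def ori(a):
    y=np.array([np.cos(a),np.sin(a),0]);x=np.array([0,0,-1.]);return R.from_matrix(np.c_[x,y,np.cross(x,y)]).as_rotvec()
E
python3 - <<'E'
from workcell import env
from h import *
np.set_printoptions(precision=4,suppress=True)
for a in np.arange(-1.5,3.2,.5):
    j=env.ik([.461,-.249,.1],ori(a)); j2=env.ik([.461,-.249,.1],ori(a-1.2)); print(a,j,None if j2 is None else j2[5])
o=env.observe();print(R.from_rotvec(o["tcp_rot"]).as_matrix()[:,1])
for a in (.342+np.pi/2,.342-np.pi/2): print(env.ik([.52,.278,.13],ori(a)))
E
```

```text
-1.5 [-0.7083  0.3246  1.7587 -0.      1.0582  0.7917] 1.9916860397267833
-1.0 [-0.7083  0.3246  1.7587  0.      1.0582  0.2917] 1.4916860397267833
-0.5 [-0.7083  0.3246  1.7587 -0.      1.0582 -0.2083] 0.9916860397267833
0.0 [-0.7083  0.3246  1.7587 -0.      1.0582 -0.7083] 0.49168603972678326
0.5 [-0.7083  0.3246  1.7587 -0.      1.0582 -1.2083] -0.008313960273216736
1.0 [-0.7083  0.3246  1.7587 -0.      1.0582 -1.7083] -0.5083139602732167
1.5 [-0.7083  0.3246  1.7587 -0.      1.0582 -2.2083] -1.0083139602732167
2.0 [-0.7083  0.3246  1.7587 -0.      1.0582 -2.7083] -1.5083139602732163
2.5 [-0.7083  0.3246  1.7587 -0.      1.0582  3.0749] -2.0083139602732167
3.0 [-0.7083  0.3246  1.7587  0.      1.0582  2.5749] -2.5083139602732167
[ 0.2886  0.9574 -0.0011]
[ 0.3019  0.3995  1.5601 -0.      1.182  -1.6109]
[ 0.3019  0.3995  1.5601 -0.      1.182   1.5307]
```

Run:
```python
from workcell import env
from h import *
np.set_printoptions(precision=4,suppress=True)
env.move_linear([.159,.527,.28])
env.move_ptp([.461,-.249,.24],ori(.1))
c=env.camera("wrist"); cv2.imwrite("pics/w0.png",c["img"][:,:,::-1]); print(c["xyz"],c["orientation"],proj(c,[[.461,-.249,.092]]))
print(env.observe()["t"],env.observe()["eef_pos"])
hsv=cv2.cvtColor(c["img"],cv2.COLOR_RGB2HSV); m=cv2.inRange(hsv,(0,140,60),(6,255,255))
n,l,st,ce=cv2.connectedComponentsWithStats(m)
for i in range(1,n):
    if st[i,4]>100: print(st[i],ce[i],at_z(c,ce[i],.092))
```

```text
[ 0.4544 -0.1677  0.4057] [2.8476 0.1451 0.0219] [[256.1744 181.2273]]
3.7333 [ 0.4614 -0.2483  0.2401]
[ 459  130   53   76 1955] [481.1448 161.6056] [ 0.6897 -0.2043  0.092 ]
[242 161  38  38 882] [260.4558 179.0023] [ 0.4651 -0.2462  0.092 ]
[373 225  36  36 663] [391.8386 240.9774] [ 0.6154 -0.301   0.092 ]
```

View pics/w0.png

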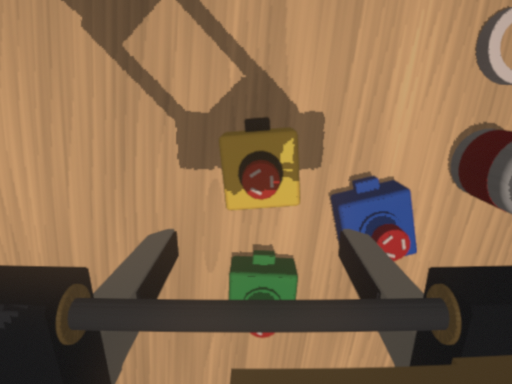

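The wrist view shows the yellow stop at (261,180), right under the tool, with green at (263,290) and blue at (385,220) clear of it. Averaging the three cameras puts the head at (0.463, -0.248). I'll press it with closed fingers.

Run:
```python
from workcell import env
from h import *
np.set_printoptions(precision=4,suppress=True)
env.clamp()
env.move_linear([.463,-.248,.115],velocity=.12)
env.sleep(.2); f0=env.observe()["ft_force"]; print("f0",f0)
print(env.move_linear([.463,-.248,.080],velocity=.02,threshold=9))
o=env.observe(); print(o["eef_pos"],o["ft_force"]-f0,o["torque"],o["t"])
env.sleep(.3); o=env.observe(); print(o["eef_pos"],o["ft_force"]-f0,o["grip_width"])
c=env.camera("scene"); cv2.imwrite("pics/s1.png",cv2.resize(c["img"][90:210,170:330,::-1],(800,600),interpolation=2))
```

```text
f0 [-0.2014 -0.159  -0.2478]
True
[ 0.463  -0.248   0.0862] [-0.9527 -0.037   5.0481] [ 0.0389  0.1767 -0.0018] 7.8917
[ 0.463  -0.248   0.0862] [-0.4799  1.1457  5.3053] 0.0003935103905117345
```

View pics/s1.png

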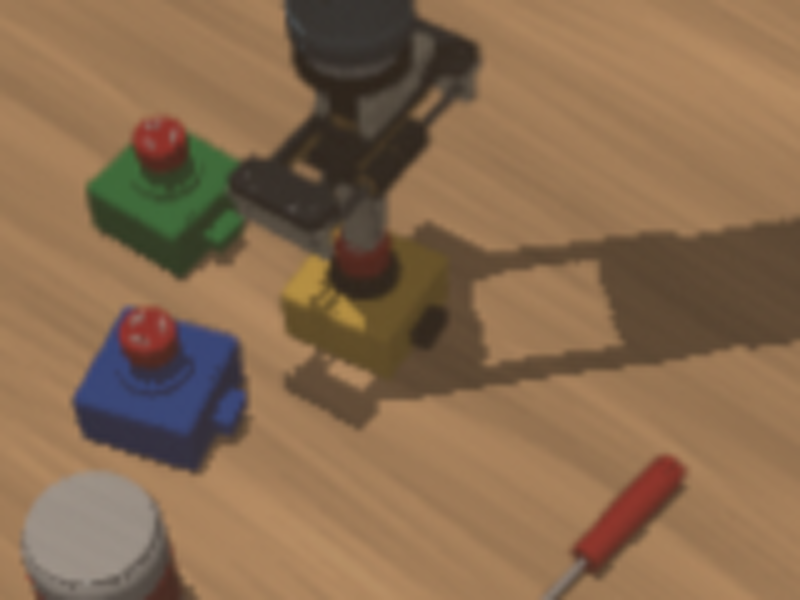

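The fingertips sit on the yellow head at (365,260 in the crop), z = 0.0862 with about 5 N, so it's about 5.8 mm down. I'll press slightly firmer to be sure, release, then pinch the head.

Run:
```python
from workcell import env
from h import *
np.set_printoptions(precision=4,suppress=True)
print(env.move_linear([.463,-.248,.083],velocity=.02,threshold=8))
env.sleep(.2); o=env.observe(); print(o["eef_pos"],o["ft_force"],o["t"])
env.move_linear([.463,-.248,.16],velocity=.1)
env.gripper_open()
env.move_linear([.463,-.248,.13],rot=ori(.2),velocity=.1)
c=env.camera("wrist"); cv2.imwrite("pics/w1.png",c["img"][:,:,::-1]);print(proj(c,[[.463,-.248,.092]]))
o=env.observe(); print(o["eef_pos"],o["ft_force"],o["t"])
```

```text
True
[ 0.4631 -0.248   0.0862] [-2.7028  2.1439 10.1564] 8.65
[[255.929  220.4932]]
[ 0.4633 -0.2482  0.1305] [0.2028 0.5912 0.6855] 11.525
```

View pics/w1.png

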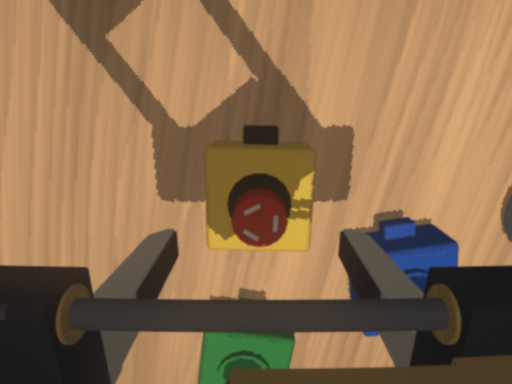

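At 10 N z stayed at 0.0862, so it reached its bottom stop. The head at (260,217) is centred between the fingertips (178 and 340). Now pinch and twist.

Run:
```python
from workcell import env
from h import *
np.set_printoptions(precision=4,suppress=True)
P=[.463,-.248,.065]
print(env.move_linear(P,velocity=.08,threshold=8))
env.clamp(); o=env.observe(); print(o["grip_width"],o["ft_force"],o["torque"],o["t"])
a=.2
for i in range(12):
    a-=.1
    env.move_linear(P,rot=ori(a),velocity=.1)
    o=env.observe(); print(round(a,2),o["ft_force"],o["torque"],o["grip_width"],o["t"])
    if abs(o["torque"][2])>.35 : break
```

```text
False
0.03940271418966473 [ 3.1886  1.4958 -0.0723] [ 0.1589 -0.3784  0.0092] 13.3667
0.1 [ 5.6613  1.4717 -1.3144] [ 0.2944 -0.7169 -0.013 ] 0.03970145352373141 13.6167
0.0 [ 5.6512  3.7756 -0.75  ] [ 0.3421 -0.8255  0.0038] 0.03946082872842574 13.8667
-0.1 [ 6.3451  1.8146 -0.3986] [ 0.3374 -0.9713  0.0039] 0.0394801536111428 14.1167
-0.2 [ 7.6537  2.0444 -1.8537] [ 0.3335 -1.0812 -0.0536] 0.03940354276603599 14.3667
-0.3 [ 8.1394  1.9258 -3.0715] [ 0.3503 -1.211   0.0071] 0.03949162251172204 14.6167
-0.4 [ 9.2724  1.9196 -2.7183] [ 0.3318 -1.2717  0.0071] 0.0395120702622295 14.8667
-0.5 [ 9.7287  2.2215 -4.6751] [ 0.3274 -1.3998 -0.0033] 0.03959354407506961 15.1167
-0.6 [10.5762  1.2751 -4.81  ] [ 0.2566 -1.4551 -0.0594] 0.03939949694287752 15.3667
-0.7 [10.1523  1.598  -5.2791] [ 0.3228 -1.5744  0.019 ] 0.039148317692714166 15.6167
-0.8 [11.0312  1.141  -6.1403] [ 0.2188 -1.632  -0.003 ] 0.03929028701556497 15.8667
-0.9 [ 8.6871  0.0526 -5.0139] [-0.1425 -1.3606  0.6501] 0.039690103213395805 16.1167
```

Torque rose to 0.65 N m at 1.1 rad, so it's on the end stop. Release and check.

Run:
```python
from workcell import env
from h import *
np.set_printoptions(precision=4,suppress=True)
env.gripper_open(); env.sleep(.1); print(env.observe()["ft_force"])
env.move_linear([.463,-.248,.13],velocity=.1)
c=env.camera("wrist"); cv2.imwrite("pics/w2.png",c["img"][:,:,::-1])
env.move_linear([.463,-.248,.28],velocity=.2)
env.move_ptp([.52,.278,.28],ori(.342-np.pi/2))
c=env.camera("wrist"); cv2.imwrite("pics/w3.png",c["img"][:,:,::-1]);print(proj(c,[[.52,.278,.151]]))
r=np.array([np.cos(.342),np.sin(.342),0]); print(proj(c,np.array([.52,.278,.151])+np.array([[-.061],[.061]])*r))
hsv=cv2.cvtColor(c["img"],cv2.COLOR_RGB2HSV); m=cv2.inRange(hsv,(4,140,100),(16,255,255))
n,l,st,ce=cv2.connectedComponentsWithStats(m)
for i in range(1,n):
    if st[i,4]>300: print(st[i],ce[i],at_z(c,ce[i],.151),[at_z(c,q,.151)[:2] for q in cv2.boxPoints(cv2.minAreaRect(np.argwhere(l==i)[:,::-1].astype(np.float32)))])
o=env.observe(); print(o["eef_pos"],o["t"])
t=env.camera("top"); cv2.imwrite("pics/t2.png",cv2.resize(t["img"][195:285,280:400,::-1],(800,600),interpolation=2))
```

```text
[-0.1512 -0.6395  0.3781]
[[257.5731 186.2338]]
[[257.6176 243.8971]
 [257.5251 121.6722]]
[ 440    0   72   78 3373] [478.3783  38.2858] [0.7122 0.1406 0.151 ] [array([0.6949, 0.1744]), array([0.7364, 0.1681]), array([0.7316, 0.1041]), array([0.6882, 0.1092])]
[   0    9  125  123 1311] [105.376   80.7574] [0.5666 0.4387 0.151 ] [array([0.5083, 0.5299]), array([0.6306, 0.4394]), array([0.5959, 0.3801]), array([0.4647, 0.4676])]
[ 247  116   21  125 2325] [256.6026 176.7174] [0.5286 0.282  0.151 ] [array([0.463 , 0.2692]), array([0.579 , 0.3091]), array([0.5851, 0.2921]), array([0.4698, 0.25  ])]
[0.5205 0.277  0.2799] 20.925
```

View pics/w2.png

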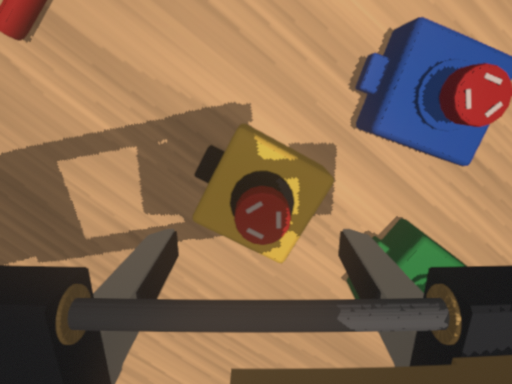

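View pics/w3.png

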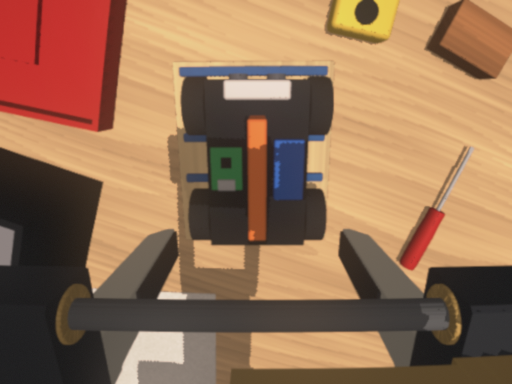

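View pics/t2.png

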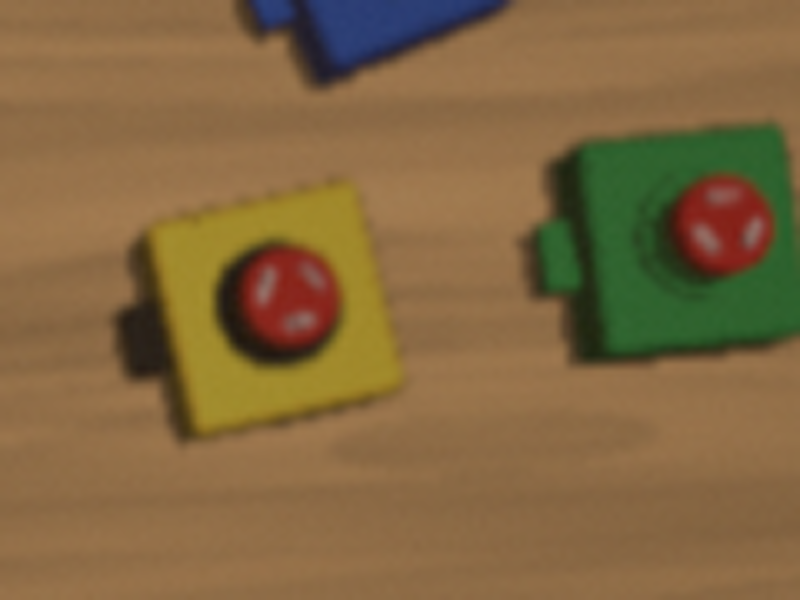

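All three head marks moved with the gripper (same place in the wrist view, turned about 60° against the box in the top view), so the head followed the twist. The handle is centred at (257,178) between the fingertips and parallel to the pads, at about (0.522, 0.279). Grasp it and start the lift.

Run:
```python
from workcell import env
from h import *
np.set_printoptions(precision=4,suppress=True)
P=np.array([.522,.279,.123]);
env.move_linear([.522,.279,.16],velocity=.12); env.sleep(.1)
print(env.move_linear(P,velocity=.05,threshold=6)); f0=env.observe()["ft_force"];print(f0)
env.clamp(); env.sleep(.2); o=env.observe(); print(o["grip_width"],o["ft_force"],o["torque"],o["eef_pos"],o["t"])
env.move_linear(P+[0,0,.015],velocity=.02); env.sleep(.2)
o=env.observe(); print(o["grip_width"],o["ft_force"],o["torque"],o["eef_pos"],o["t"])
c=env.camera("scene"); cv2.imwrite("pics/s3.png",cv2.resize(c["img"][150:312,280:496,::-1],(800,600),interpolation=2))
```

```text
False
[-2.0378 -0.6887  0.2472]
0.017680655478581643 [0.5187 0.6647 0.1191] [-0.0839  0.0899 -0.0357] [0.522 0.279 0.123] 24.4667
0.01776351109596876 [ 0.4681 -1.3075 -5.5683] [-0.0604  0.1596  0.0264] [0.5219 0.279  0.1379] 25.5667
```

View pics/s3.png

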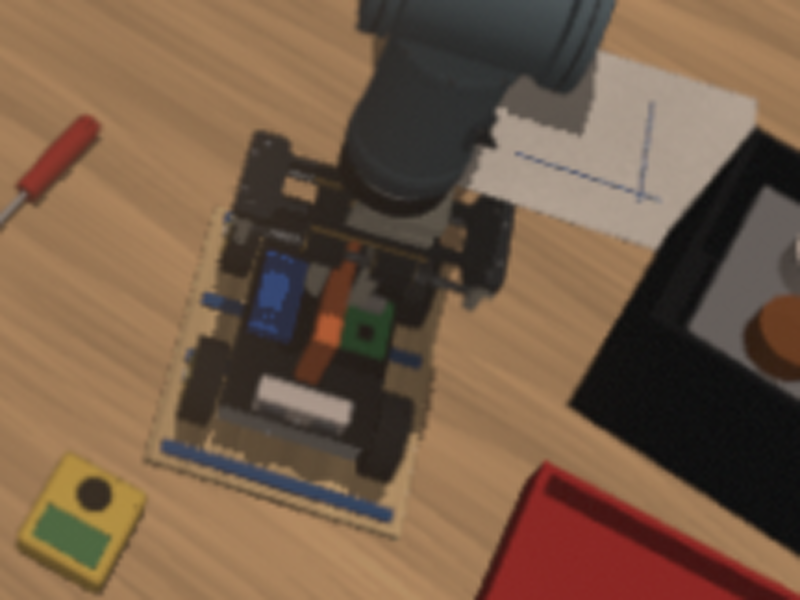

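The fingers hold the orange handle at (330,310 in the crop), width 17.7 mm, load about 5.6 N (about 0.57 kg), moments small. I'll continue to +100 mm.

Run:
```python
from workcell import env
from h import *
np.set_printoptions(precision=4,suppress=True)
env.move_linear([.522,.279,.223],velocity=.05); env.sleep(.8)
o=env.observe(); print(o["grip_width"],o["ft_force"],o["torque"],o["eef_pos"],o["t"],abs(o["qvel"]).max())
c=env.camera("scene"); cv2.imwrite("pics/s4.png",cv2.resize(c["img"][150:312,280:496,::-1],(800,600),interpolation=2))
c=env.camera("wrist"); cv2.imwrite("pics/w4.png",c["img"][:,:,::-1])
c=env.camera("top"); cv2.imwrite("pics/t4.png",c["img"][:,:,::-1])
```

```text
0.017819590659075946 [ 0.4087  0.6707 -4.5131] [-0.0376  0.1462 -0.0142] [0.522 0.279 0.223] 28.2667 0.002439649804268705
```

View pics/s4.png

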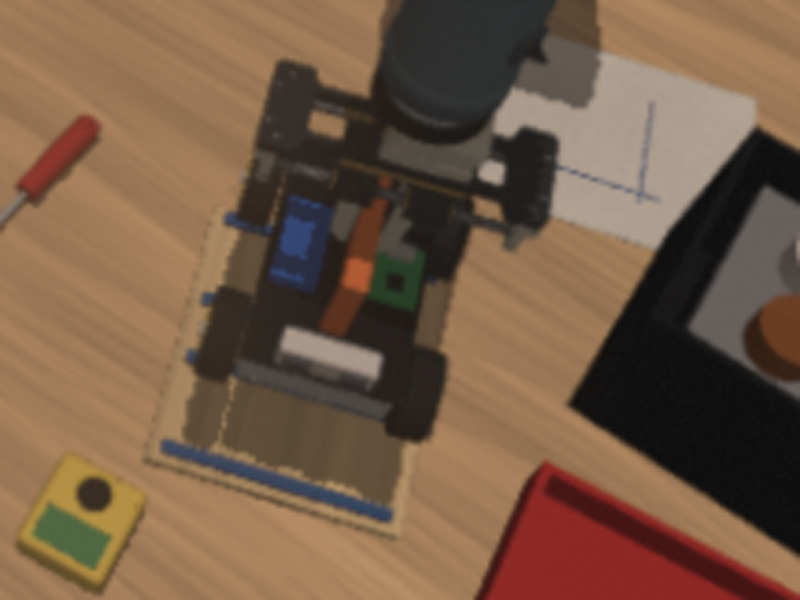

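View pics/w4.png

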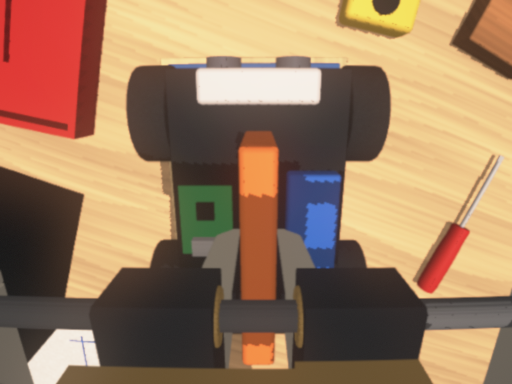

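View pics/t4.png

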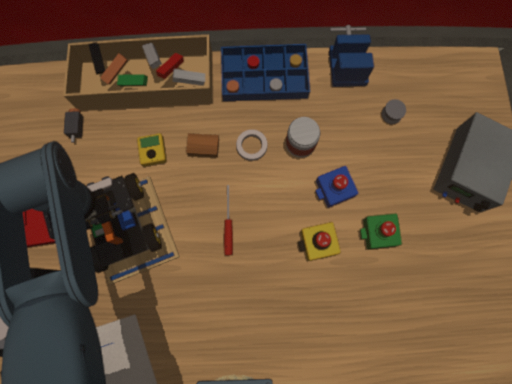

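Rover is clear of the dock and bystanders are unmoved. I'll check level numerically by comparing the handle-end pixels with predictions for several pitches.

Run:
```python
from workcell import env
from h import *
np.set_printoptions(precision=1,suppress=True)
w=env.camera("wrist"); s=env.camera("scene")
r=np.array([np.cos(.342),np.sin(.342),0]);n=np.array([-r[1],r[0],0]);z=np.array([0,0,1.]); C=np.array([.522,.279,.242])
for p in(-.1,0,.1):
    rr=np.cos(p)*r+np.sin(p)*z; zz=-np.sin(p)*r+np.cos(p)*z
    Q=np.array([C+.061*rr+.009*zz,C-.061*rr+.009*zz,C+.061*rr-.009*zz,C+.09*rr+.086*n-.13*zz,C+.09*rr-.086*n-.13*zz])
    print(p,proj(w,Q).ravel(),((proj(s,Q)-[280,150])*3.7037).ravel())
```

```text
-0.1 [259.2 144.  258.9 375.3 259.1 142.6 160.2 104.6 357.2 104.7] [352.  292.6 387.1 141.4 346.1 302.3 413.7 428.8 192.4 360.3]
0 [259.2 147.3 258.8 368.1 259.1 141.8 156.1  88.3 361.4  88.5] [354.3 287.7 385.1 144.6 347.9 299.8 413.9 440.7 189.7 371.1]
0.1 [259.3 152.3 258.8 360.3 259.2 142.3 151.1  71.7 366.4  71.8] [356.9 282.  383.1 148.6 349.9 296.4 414.7 451.2 187.5 380.5]
```

Run:
```python
import cv2,numpy as np
w=cv2.imread("pics/w4.png"); a=w[115:175,220:300]; b=w[325:384,220:300]
f=lambda i:cv2.resize(i,(400,300),interpolation=cv2.INTER_NEAREST)
cv2.imwrite("pics/c4.png",np.hstack([f(a),f(b)]))
print(w[125:165:1,259,2]); print(w[340:372,250,2])
```

```text
[ 81  81  81  80  81  97 125 140 143 143 143 143 143 143 144 144 145 144
 145 148 157 180 214 233 240 243 244 245 245 245 245 245 245 245 245 245
 245 245 245 245]
[169 169 170 191 232 243 244 244 244 244 244 244 244 244 244 244 244 244
 244 244 244 244 244 241 226 190 168 158 143 122 113 112]
```

View pics/c4.png

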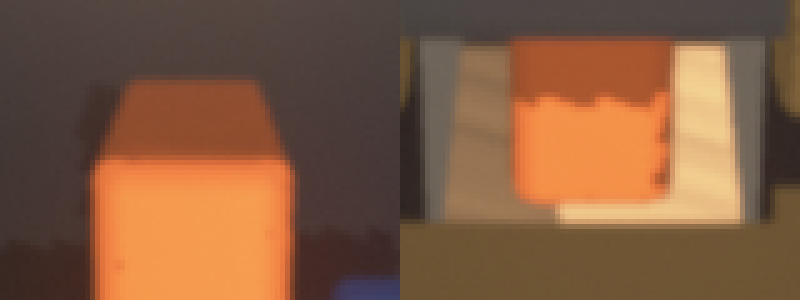

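The handle's top edges lie at rows 146.5 and 365, a span of 218.5 px. A level bar would span 220.8 px and ±0.1 rad would span 208 or 231, so pitch is about 0.02 rad. It's level, so I'll hand in.

Run:
```python
from workcell import env
o=env.observe(); print(o["t"],o["grip_width"],o["ft_force"])
env.close_job()
```

```text
28.5167 0.018023058500758672 [ 0.34035031  0.3732196  -5.7639114 ]
the job is handed in; nothing more can be done
```

The job is handed in at 28.5 s of the 64 s allowed. The system gives no verdict, so these are my own checks.

- **Stop test:** I pressed the yellow stop's head with closed fingers until it bottomed out. It sat about 5.8 mm down and did not move further when the force rose from 5 N to 10 N. I then backed off so it could spring up.
- **Stop reset:** I pinched the head and twisted it 1.1 rad clockwise. The torque rose to 0.65 N m at the end, which is the end stop. The camera pictures after release show the head turned. I did not measure its height again, but nothing has touched it since.
- **Rover:** I gripped the orange handle at its middle and lifted it straight up by 100 mm. The load is about 5.6 N (about 0.57 kg), the pitch about 0.02 rad, and there is no visible roll. The arm is still and the rover hangs over the dock.
- **Bystanders:** None of the five looks moved in the last top picture.

The only disagreement was between cameras, by up to 4 mm across the stop head and a few mm along the handle. I used averages, and both grasps were well centred between the fingers.

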